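# Caliper a sanded drawer pull on the inclined gauge

### The arm

A 7-joint arm with a two-finger parallel gripper is mounted at the origin on the work surface. World frame = base frame: x ahead of the robot, y to its left, z up, the work surface at z = 0. Lengths are in m, angles in degrees, forces in N, time in s.
With the tool pointing down it reaches from about 0.35 to 0.9 m from the base axis. Payload 19.9 kg.
Tool frame: the origin (TCP) lies between the finger pads; the fingertips stand 11 mm ahead of it and the grasp point (between the pads) lies 8 mm behind it; z points along the fingers, y is the line along which they close (so a half turn about z gives the same grasp; the last joint's range is limited). The gripper opens to 85 mm and grips with 20 to 120 N. Pads are 22 mm wide; open, the fingers measure 114 mm over their backs; the gripper's body (76 mm by 85 mm) begins 54 mm behind the grasp point. The pads swing forward as they close: fully open they stand 13 mm farther back than shut.
Start: joints at [-68.096, 23.915, -0.59, 92.452, 0.269, 63.638, -3.037], TCP at [0.257, 0.57, 0.242] pointing down, gripper open.
Joint ranges: [-161.28, 161.28], [-22.2, 115.67], [-73.04, 71.86], [3.21, 147.25], [-68.34, 248.33], [10.77, 114.83], [-161.83, 161.83]. Speed limits (degrees/s): [108.29, 108.29, 136.94, 136.94, 172.46, 172.46, 172.46].

### API

Orientations are given as a 3x3 rotation matrix whose columns are the frame's x, y, z axes.
In Python, from cell import robot, eyes, close_job gives the robot as it stands. Calls block until the motion is done:
- robot.move_to(position, orientation): joint-space move of the TCP to a pose.
- robot.servo_line(position, speed=0.15, attitude=None, max_force=None): straight line of the TCP; attitude=None keeps the orientation; speed is the mean speed in m/s. With max_force (N) it stops when the force on the tool has changed by that much, and returns True; else False.
- robot.set_joints(angles): joint-space move.
- robot.move_gripper(opening, strength=None): finger opening in m; strength is the grip in N (None keeps the last); returns when the fingers have stopped.
- robot.hold(seconds).
- robot.solve_ik(position, orientation): joint angles nearest the present ones, or None.
- eyes.camera(name): name is "side" or "top" or "wrist"; returns a dict with "img" (480x640x3 uint8, blue, green, red), "range_z" (480x640 float32, m along the optical axis (not along the pixel's ray), 0 where there is no reading), "fx", "fy", "cx", "cy" (pixels), "pose" (4x4, takes a point from camera to world coordinates). Camera axes: x right, y down, z forward; pixel columns grow to the right and rows downward; lengths in m; the calibration is good to about 2 mm. The wrist camera is an equidistant fisheye: a pixel r from the principal point sees the ray r / f radians off the axis. A picture is of the moment at which its call begins.
A pose or a line that the arm cannot do raises robot.PlanningError and nothing moves.
- close_job(): hands the job in; it is judged then, once.
Readings, each from a call of its own:
- robot.get_time_s(): time.
- robot.get_joint_positions(): joint angles.
- robot.get_joint_velocities(): joint speeds.
- robot.get_joint_efforts(): joint torques, N m.
- robot.get_ee_pos(): TCP position.
- robot.get_tool_rot(): TCP orientation.
- robot.get_ft_force(): force on the tool from outside, world axes, zero at the start.
- robot.get_ft_torque(): the same for the moment, N m.
- robot.get_grip_width(): finger opening in m.
- robot.get_grip_force(): force on a finger pad.
Only numpy, scipy, OpenCV 4.12 (cv2) and the standard library are available. Lean on these libraries where they do the work, as an engineer would, in place of code of your own. Each camera call takes 0.05 s, during which the arm holds its last target. There are 200 camera calls.

### The job

Check the width of the short sanded drawer pull on the inclined caliper gauge: slide the caliper open, lay the pull flat on the sloping bed between the jaws with its base lengthwise up the slope and its lower end against the ledge, and let go of it. Then slide the moving jaw shut, gently, until both jaws bear on the sides of the base, and let go, leaving the caliper closed on the pull. Do not knock the other things on the bench.

Things in the scene. Friction and masses are not known exactly. Their poses are not given: they have to be found in the camera images.
- gauge: Gauge stand, fixed to the bench: plywood foot 170 x 310 x 15 mm with a grey steel bed sloping up at 30 degrees from its low side (45 mm above the bench, on the robot's right) to its high side (120 mm). A 150 mm digital caliper is clamped on it by two saddles at its beam's ends (bed y +22 and -221, tops at bed z 18 mm). Origin: centre of the foot's underside; x to the high side, z up.
- bed (a point): Sloping bed of the gauge. Point: on the bed's surface at the upper face of the ledge (12 mm tall, along the low edge), in line with the fixed jaw's measuring face. Axes: x up the slope, y along the beam and ledge, to the left seen from the low side, z out of the bed. Surface z = 0, x 0 to 150, y +65 to -235 mm. The caliper's beam (16 mm wide, top at z 10) runs along y at x 82 mm.
- moving_jaw (a point): Point on the plane of the moving jaw's flat measuring face, which looks to +y of the bed; axes as bed, with which it coincides when the caliper is shut. The fixed jaw's face is the plane y = 0 of bed and looks to -y. Both steel jaws reach from the beam (bed x 74 mm) down to their tips at x 30 mm, between z 5 and 11 mm, at most 13 mm thick behind the face.
- slider (a joint): Opening of the caliper in m: the distance between the two measuring faces, 0 shut to 0.100 fully open. It grows as the slider moves to -y of the bed. The slider moves against about 3 N of friction and stays where it is left. It starts between 5 and 30 mm open.
- slider_grip (a point): Centre of the slider's black display head: 36 mm wide across the slope (bed x 64 to 100), 66 mm long along the beam, 16 mm high (bed z 4 to 20, this point z 12). It can be pinched across the slope or pushed on its ends. It lies 47 mm to -y of the moving jaw's face. Beyond its outer end is a narrower 12 mm tail with a 10 mm thumb roller on the lower side. Axes as bed.
- pull: The SHORT wooden drawer pull to be measured, T-shaped: flat rectangular base 64 long (x) x 48 wide (y) x 16 mm thick with an upright grip rib 18 mm wide and 26 mm tall along the middle of the base, full length; 42 mm tall in all, about 55 g. It stands base down on the bench. Origin: centre of the underside of the base; z towards the rib.
- pull_center (a point): Centre of the short pull's base, 8 mm above its underside. Axes as pull. When the pull lies on the bed against the ledge this point is at bed x 32 mm, z 8 mm; held against the fixed jaw, at bed y -24 mm.
- long_pull: Bystander: a long drawer pull of the same wood and section (48 wide, 42 mm tall) but 112 mm long. Origin under its centre, x along its length.
- round_knob: Bystander: round wooden knob, 38 mm across, 34 mm tall. Origin under its centre.
- sanding_block: Bystander: black hand sanding block, 66 x 110 mm, 42 mm tall. Origin under its centre.
- tape: Bystander: roll of masking tape lying flat, 94 mm across, 25 mm tall. Origin under its centre.
- glue: Bystander: white glue bottle, 60 mm across, 170 mm tall. Origin under its centre.
- paint_brush: Bystander: paint brush lying on the bench. Origin at its underside.
- screwdriver: Bystander: screwdriver lying on the bench. Origin at its underside.
- filler_can: Bystander: steel can, 80 mm across, 75 mm tall. Origin under its centre.
Not all that is in view belongs to the job. Leave any green or purple look-alike of the pull alone.

How it is judged:
By the outcome, as a careful person would: the job done as asked, in the order asked, and still so for the second after the job is handed in, with the robot touching nothing.
It also fails if it takes over 72 s, if anything falls off the work surface, if the arm or the gripper's body presses on something with over 40 N, if the wrist force passes 120 N, or if a joint passes its speed limit or range.

## Working session

There is one attempt and no reset: what is moved stays moved. The work goes in short steps, each a Python script; the robot and the scene stay as the last script left them, time stands still between calls to the robot, and variables do not carry over. Pictures are saved under pics/ and viewed, at most 12 in all, crops included, and the job is handed in when it is done.

```bash
mkdir -p pics; ls
python3 - <<'E'
from cell import robot, eyes
import cv2,numpy as np,pickle
for n in("top","side"):
    c=eyes.camera(n); cv2.imwrite(f"pics/{n}0.png",c["img"]); pickle.dump(c,open(f"{n}0.pkl","wb"))
    print(n,c["fx"],c["cx"],c["cy"],np.round(c["pose"],3).tolist())
print(robot.get_time_s(), robot.get_tool_rot())
E
```

```text
pics
top 567.5853715335489 325.26644346213584 235.12770079898854 [[0.016, -0.992, 0.129, 0.365], [-1.0, -0.015, 0.008, -0.016], [-0.006, -0.129, -0.992, 1.407], [0.0, 0.0, 0.0, 1.0]]
side 555.4663542900282 319.0732807077018 243.67026435593095 [[0.919, -0.28, 0.278, 0.15], [-0.395, -0.65, 0.649, -0.873], [-0.001, -0.706, -0.708, 1.082], [0.0, 0.0, 0.0, 1.0]]
0.1 [[-9.11552706e-01  4.11183097e-01 -3.52889900e-04]
 [ 4.11183230e-01  9.11552069e-01 -1.08472740e-03]
 [-1.24344054e-04 -1.13388861e-03 -9.99999349e-01]]
```

View pics/top0.png

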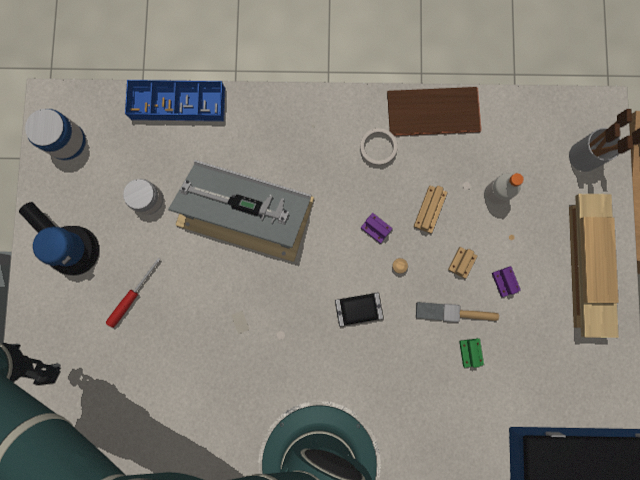

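View pics/side0.png

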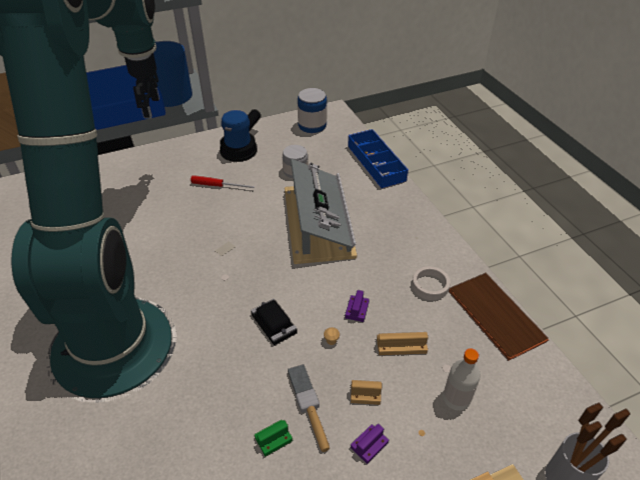

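The short pull candidates in the top view are the wooden T at (462,262), the wooden one at (431,209), which is clearly longer, and the purple and green look-alikes at (377,228), (506,281) and (471,353). The one at (462,262) fits: bare wood and short. The gauge is at about (240,205), with its display at (247,203) and its jaws near (272,212). I'll confirm in an enlarged crop and fit the geometry.

```bash
cat > h.py <<'E'
import numpy as np,cv2
def cloud(c):
    v,u=np.mgrid[0:480,0:640]; z=c["range_z"]
    p=np.stack([(u-c["cx"])/c["fx"]*z,(v-c["cy"])/c["fy"]*z,z],-1)
    P=p@c["pose"][:3,:3].T+c["pose"][:3,3]; P[z<=0]=np.nan; return P
def planefit(Q):
    for _ in range(6):
        m=Q.mean(0); n=np.linalg.svd(Q-m,full_matrices=False)[2][2]; n*=np.sign(n[2])
        d=(Q-m)@n; Q=Q[abs(d)<max(2*d.std(),.001)]
    return m,n,d.std()
E
python3 - <<'E'
import pickle,cv2,numpy as np
from h import *
c=pickle.load(open("top0.pkl","rb")); P=cloud(c)
im=c["img"]
a=cv2.resize(im[155:270,165:320],None,fx=5,fy=5,interpolation=3)[:,:775]
cv2.imwrite("pics/gauge.png",a)
b=cv2.resize(im[180:300,410:530],None,fx=5,fy=5,interpolation=3); cv2.imwrite("pics/pull.png",b)
Q=P[205:240,185:300].reshape(-1,3); Q=Q[(Q[:,2]>.04)&(Q[:,2]<.13)]
m,n,s=planefit(Q); print("bed",m,n,s,np.degrees(np.arccos(n[2])))
Q=P[165:185,200:260].reshape(-1,3);Q=Q[(Q[:,2]>.03)]
print(planefit(Q))
R=P[240:285,445:485]; print("pull z", np.nanmax(R[...,2]), "bench",np.nanmedian(R[...,2]))
for lo,hi in((.008,.022),(.035,.048)):
    M=(R[...,2]>lo)&(R[...,2]<hi); q=R[M]; print(len(q),q.mean(0),cv2.minAreaRect((q[:,:2]*1000).astype(np.float32)))
M=R[...,2]>.008;q=R[M];print(cv2.minAreaRect((q[:,:2]*1000).astype(np.float32)))
for v,u in((203,247),(212,272),(170,200),(228,185),(245,290),(195,310)): print(v,u,P[v,u])
E
```

```text
bed [0.56657183 0.17175609 0.10210683] [ 0.48021141 -0.1394171   0.86600223] 0.0018743718280472296 30.002654938414263
(array([0.68010017, 0.24807254, 0.05338014]), array([ 0.39100513, -0.10818024,  0.91400877]), np.float64(0.003163970060894151))
pull z 0.04777283626491413 bench 0.001438310264115339
306 [ 0.48351569 -0.34101955  0.01517134] ((489.40545654296875, -332.53350830078125), (74.77437591552734, 65.08332824707031), 63.717994689941406)
199 [ 0.48291133 -0.34323693  0.04110191] ((483.68896484375, -343.6957092285156), (18.536977767944336, 64.97311401367188), 62.0305061340332)
((489.381103515625, -332.521484375), (74.77437591552734, 65.13761901855469), 63.717994689941406)
203 247 [0.60715975 0.17768099 0.10578495]
212 272 [0.5894565  0.12042874 0.08983803]
170 200 [0.6968055  0.30289214 0.0549117 ]
228 185 [0.55938826 0.34418211 0.0107619 ]
245 290 [0.50865585 0.07411962 0.11923113]
195 310 [0.63879626 0.03304482 0.0536242 ]
```

View pics/gauge.png

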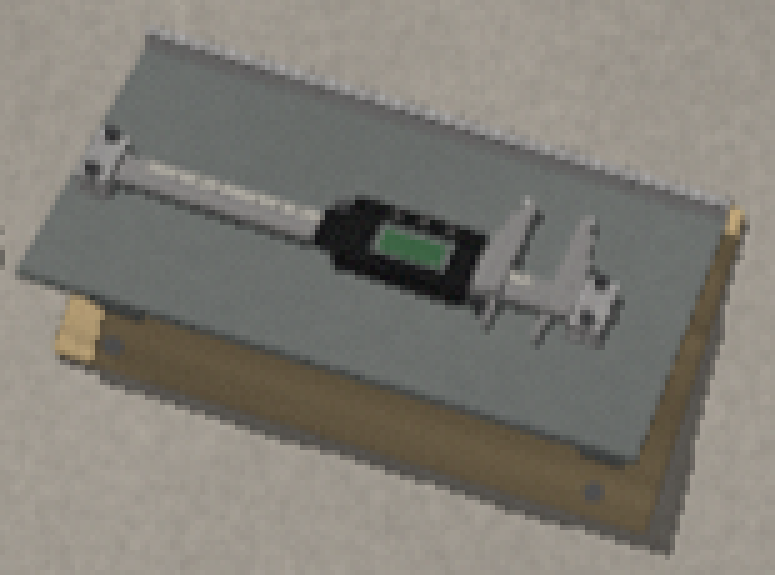

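View pics/pull.png

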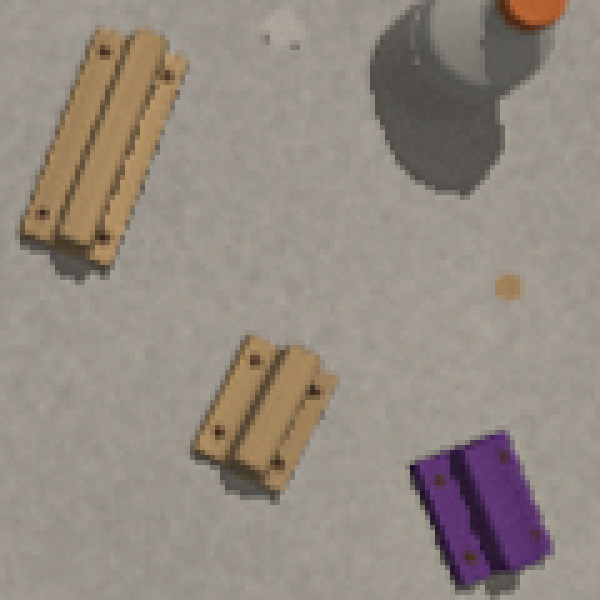

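The crop shows the short wooden pull (62 px wide, long axis up-right) next to the longer one and a purple look-alike, so the target at (462,262) is confirmed. The gauge crop shows:

| Feature | Crop pixel |
|---|---|
| Fixed jaw tip | (590,220) |
| Moving jaw tip | (528,200) |
| High edge corners | (20,272) and (635,460) |
| Low edge corners | (150,35) and (735,205) |

The ledge is on the far side.

```bash
cat >> h.py <<'E'
def frame(yaw): # yaw of uphill direction
    c,s=np.cos(np.radians(yaw)),np.sin(np.radians(yaw)); C,S=np.cos(np.pi/6),.5
    x=np.array([C*c,C*s,S]); y=np.array([-s,c,0]); return np.stack([x,y,np.cross(x,y)],1)
def hit(c,u,v,n,d): # ray meets plane n.p=d
    r=c["pose"][:3,:3]@np.array([(u-c["cx"])/c["fx"],(v-c["cy"])/c["fy"],1]); o=c["pose"][:3,3]
    return o+r*(d-n@o)/(n@r)
E
cat > m.py <<'E'
import pickle
from h import *
def go():
    from scipy.optimize import least_squares
    c=pickle.load(open("top0.pkl","rb")); P=cloud(c)
    Q=P[165:245,185:305].reshape(-1,3); Q=Q[(Q[:,2]>.03)&(Q[:,2]<.13)]
    m0=np.array([.56657,.17176,.10211]); n0=np.array([.4802,-.1394,.8660]); Q=Q[abs((Q-m0)@n0)<.003]
    px=lambda a,b:(165+(a+.5)/5-.5,155+(b+.5)/5-.5)
    HL,HR=px(20,272),px(635,460)
    yaw=163.8
    for _ in range(5):
        R=frame(yaw); n=R[:,2]; d=np.median(Q@n)
        a,b=[hit(c,*p,n,d) for p in(HL,HR)]
        e=b-a; yaw=np.degrees(np.arctan2(e[1],e[0]))-90; yaw%=360
    print("yaw",yaw,"edge len",np.linalg.norm(e))
    mid=(a+b)/2; O=mid-R@np.array([.150,-.085,0])
    print("O",O,"std",np.std(Q@n-d))
    for nm,p,z in(("LL",(150,35),.012),("LR",(735,205),.012),("fixtip",(590,220),.011),("movtip",(528,200),.011),("fixface low",(572,285),.011),("fixface2",(576,250),.011),("movface",(510,270),.011),("movface2",(535,215),.011),
        ("headfarL",(365,197),.02),("headnearR",(468,303),.02),("headnearL",(335,268),.02),("headfarR",(488,235),.02),("saddleL",(105,165),.018),("saddleR",(600,305),.018)):
        w=hit(c,*px(*p),n,d+z); print(nm,np.round((w-O)@R*1000,1))
    return yaw,O
if __name__=="__main__":
    go()
    s=pickle.load(open("side0.pkl","rb")); P=cloud(s)
    R=P[370:410,340:390]; M=(R[...,2]>.035)&(R[...,2]<.05); q=R[M]; print("side rib",len(q),q.mean(0),cv2.minAreaRect((q[:,:2]*1000).astype(np.float32)))
    a=P[165:250,290:350].reshape(-1,3); a=a[(a[:,2]>.03)&(a[:,2]<.13)]; n=frame(163.8)[:,2]
    c=pickle.load(open("top0.pkl","rb")); print("plane d side",np.nanmedian(a@n))
E
python3 m.py
```

```text
yaw 163.81384712154266 edge len 0.2973847191427243
O [0.64745647 0.09527918 0.04504492] std 0.0015317391165025943
LL [   0.6 -232.3   12. ]
LR [-3.1 66.4 12. ]
fixtip [31.3  3.5 11. ]
movtip [ 30.6 -28.   11. ]
fixface low [72.3  7.6 11. ]
fixface2 [51.4  2.9 11. ]
movface [ 74.4 -22.3  11. ]
movface2 [ 38.2 -21.9  11. ]
headfarL [ 64.9 -97.9  20. ]
headnearR [107.  -32.3  20. ]
headnearL [110.  -95.9  20. ]
headfarR [ 65.3 -36.8  20. ]
saddleL [  90.  -216.9   18. ]
saddleR [84.2 24.6 18. ]
side rib 263 [ 0.48393881 -0.34559998  0.04258958] ((484.3826599121094, -345.401611328125), (21.263336181640625, 61.36528778076172), 63.787445068359375)
plane d side 0.34023786228726993
```

```bash
cat >> h.py <<'E'
YAW=163.8; B=frame(YAW); O=np.array([.6475,.0953,.0450])
def W(x,y,z): return O+B@np.array([x,y,z])/1000
def tool(y): # tool pointing into bed, closing along y
    z=-B[:,2]; return np.stack([np.cross(y,z),y,z],1)
TS=[tool(B[:,0]),tool(-B[:,0])]; TP=tool(-B[:,1])
a=np.radians(-28); yb=np.array([-np.sin(a),np.cos(a),0]); TB=np.stack([np.cross(yb,[0,0,-1.]),yb,[0,0,-1.]],1)
E
python3 - <<'E'
from cell import robot
from h import *
for nm,p,T in(("s0",W(82,-67,100),TS[0]),("s1",W(82,-67,100),TS[1]),("s0d",W(82,-67,15),TS[0]),("s1d",W(82,-67,15),TS[1]),("s0o",W(82,-125,15),TS[0]),("s1o",W(82,-125,15),TS[1]),("pu",W(32,-28,100),TP),("pd",W(32,-28,29),TP),("bu",[.4838,-.3445,.13],TB),("bd",[.4838,-.3445,.029],TB)):
    q=robot.solve_ik(list(p),T.tolist()); print(nm,np.round(p,3),None if q is None else np.round(q,0))
E
```

```text
s0 [0.646 0.166 0.173] [ -7.  48.  -8.  67.  -8.  92. 152.]
s1 [0.646 0.166 0.173] [-22.  49.  20.  68. -25.  95. -16.]
s0d [0.605 0.177 0.099] [ -6.  49. -11.  76.  -7.  82. 151.]
s1d [0.605 0.177 0.099] [-24.  50.  19.  77. -26.  85. -15.]
s0o [0.621 0.233 0.099] [ -9.  52. -14.  71.  -6.  83. 146.]
s1o [0.621 0.233 0.099] [-26.  52.  18.  72. -28.  87. -19.]
pu [0.677 0.116 0.148] [-13.  52.  11.  63. -19.  94.  73.]
pd [0.643 0.126 0.086] [-14.  52.   9.  71. -18.  86.  74.]
bu [ 0.484 -0.344  0.13 ] [  2.  34.  40. 104. -27.  53. 117.]
bd [ 0.484 -0.344  0.029] [ 11.  40.  28. 105. -28.  41. 117.]
```

Run:
```python
from cell import robot,eyes
from h import *
T=TS[1].tolist()
robot.move_gripper(.06,20)
robot.move_to(list(W(82,-67,100)),T); print(robot.get_time_s())
f=robot.servo_line(list(W(82,-67,15)),speed=.1,max_force=10); print(f,robot.get_time_s())
if not f:
    robot.move_gripper(.02,20); print("grip",robot.get_grip_width(),robot.get_grip_force(),robot.get_ft_force())
    f=robot.servo_line(list(W(82,-125,15)),speed=.06,max_force=25); print(f,robot.get_ft_force(),robot.get_grip_width(),robot.get_time_s())
print((np.array(robot.get_ee_pos())-O)@B*1000)
c=eyes.camera("top"); a=c["img"][155:270,165:320]; cv2.imwrite("pics/g1.png",cv2.resize(a,None,fx=5,fy=5,interpolation=3))
```

```text
2.5167
False 3.5167
grip 0.03586417049117934 22.5532266497612 [ 4.96913945 -0.30705417  1.02929926]
False [ 5.54771303 -0.93432729  3.19147111] 0.035583318746436755 4.9667
[  81.63701533 -125.13235883   15.66846074]
```

Gripped at 35.9 mm, which matches the 36 mm head, and it slid 58 mm. Next I release it and fetch the pull.

Run:
```python
from cell import robot,eyes
from h import *
robot.move_gripper(.06,20)
robot.servo_line(list(W(82,-125,110)),speed=.15)
c=eyes.camera("top"); 
robot.move_gripper(.045)
p=np.array([.4838,-.3445,0])
robot.move_to(list(p+[0,0,.16]),TB.tolist()); print(robot.get_time_s())
c=eyes.camera("top"); a=c["img"][155:270,165:320]; cv2.imwrite("pics/g2.png",cv2.resize(a,None,fx=5,fy=5,interpolation=3))
f=robot.servo_line(list(p+[0,0,.030]),speed=.1,max_force=8); print(f,robot.get_ee_pos())
if not f:
    robot.move_gripper(.005,25); print("grip",robot.get_grip_width(),robot.get_grip_force(),robot.get_ft_force())
    robot.servo_line(list(p+[0,0,.16]),speed=.15); print(robot.get_grip_width(),robot.get_time_s())
    s=eyes.camera("side"); cv2.imwrite("pics/s2.png",cv2.resize(s["img"][250:450,280:480],None,fx=3,fy=3))
    w=eyes.camera("wrist"); cv2.imwrite("pics/w2.png",w["img"])
```

```text
8.6417
False [ 0.48411331 -0.3447537   0.03061174]
grip 0.017752219285357244 26.204600036144257 [-0.29017879 -0.44626021  7.18385014]
0.017234855172517972 11.5083
```

View pics/g2.png

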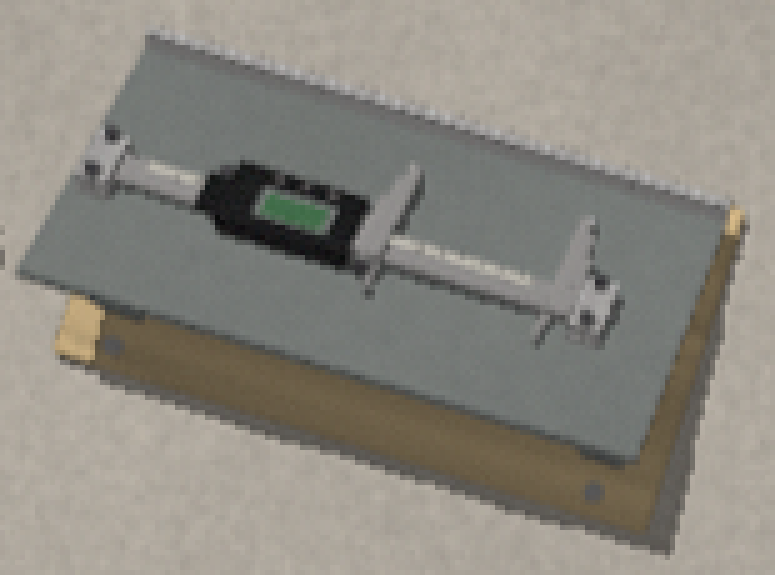

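View pics/s2.png

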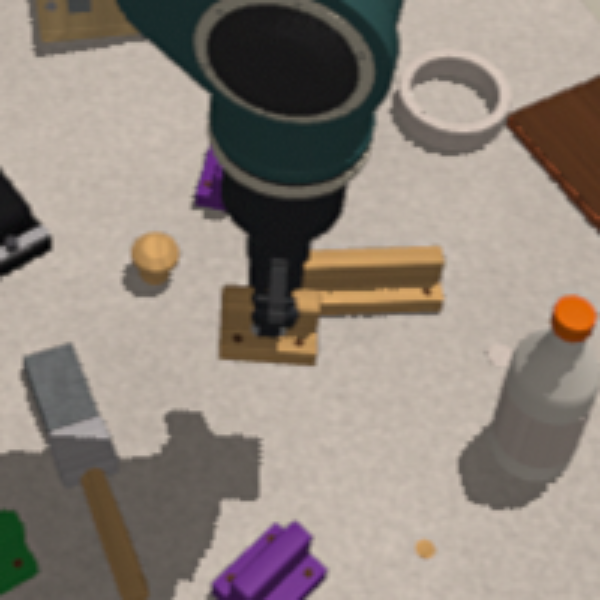

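The top crop shows the caliper open to about 80 mm, with the moving jaw tip at (415,170) and the fixed one at (590,220). The side crop shows the pull hanging level from the fingers, at about (270,325). Now I place it.

Run:
```python
from cell import robot,eyes
from h import *
loc=lambda:np.round((np.array(robot.get_ee_pos())-O)@B*1000,1)
F=lambda:np.round(np.array(robot.get_ft_force())@B,1)
p=np.array([.4838,-.3445,.2]); robot.servo_line(list(p),speed=.2)
robot.move_to(list(W(36,-30,150)),TP.tolist()); print(robot.get_time_s(),loc(),robot.get_grip_width())
robot.servo_line(list(W(36,-30,50)),speed=.12); print(loc(),F())
c=eyes.camera("top"); cv2.imwrite("pics/t3.png",cv2.resize(c["img"][155:270,165:320],None,fx=4,fy=4))
f=robot.servo_line(list(W(36,-30,27)),speed=.02,max_force=5); print("down",f,loc(),F(),robot.get_time_s())
s=eyes.camera("side"); cv2.imwrite("pics/s3.png",cv2.resize(s["img"][140:280,260:400],None,fx=4,fy=4,interpolation=3))
```

```text
13.7917 [ 35.6 -28.4 150.6] 0.01739789158957363
[ 35.8 -30.   51. ] [ 0.4 -0.4 -0.1]
down True [ 36.  -30.   30.7] [2.3 0.3 5.4] 15.7167
```

View pics/s3.png

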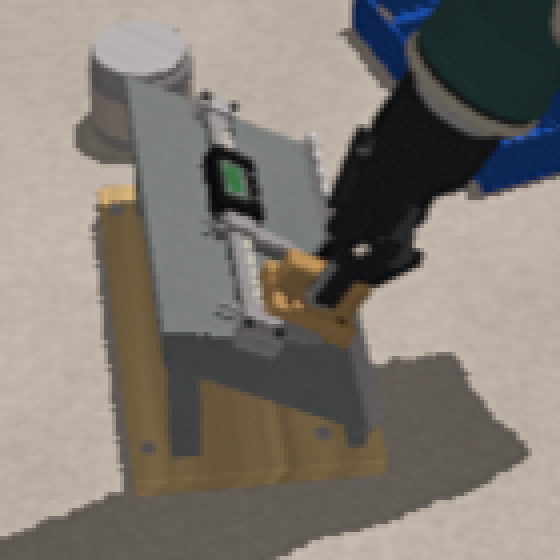

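The pull is down on the bed at z 30.7 (expected 30.6), lying between the jaws at about (310,300) in the crop. Next I slide it to the ledge and release.

Run:
```python
from cell import robot,eyes
from h import *
loc=lambda:np.round((np.array(robot.get_ee_pos())-O)@B*1000,1)
F=lambda:np.round(np.array(robot.get_ft_force())@B,1)
robot.servo_line(list(W(36,-30,31.)),speed=.01); print(F())
f=robot.servo_line(list(W(26,-30,31)),speed=.015,max_force=5); x=loc(); print("ledge",f,x,F())
robot.move_gripper(.034); print(robot.get_grip_width(),F())
robot.servo_line(list(W(x[0],-30,110)),speed=.12)
robot.move_gripper(.06)
robot.move_to(list(W(82,-125,110)),TS[1].tolist()); print(loc(),robot.get_time_s())
robot.servo_line(list(W(82,-180,130)),speed=.15)
c=eyes.camera("top"); cv2.imwrite("pics/t4.png",cv2.resize(c["img"][155:270,165:320],None,fx=5,fy=5,interpolation=3))
P=cloud(c); L=(P-O)@B*1000
M=(L[...,2]>30)&(L[...,2]<48)&(L[...,1]>-80)&(L[...,1]<30)&(L[...,0]>-20)&(L[...,0]<100); q=L[M]; print(len(q),q.mean(0),cv2.minAreaRect(q[:,:2].astype(np.float32)))
```

```text
[-0.3 -0.5 -0.4]
ledge True [ 31.9 -30.   30.8] [2.7 0.6 5.5]
0.03373828419382867 [ 0.8  0.8 -0.5]
[  81.9 -124.7  110. ] 19.375
193 [ 36.63004893 -29.17755847  40.30442644] ((34.412105560302734, -30.162799835205078), (68.08919525146484, 19.312685012817383), 0.25366640090942383)
```

View pics/t4.png

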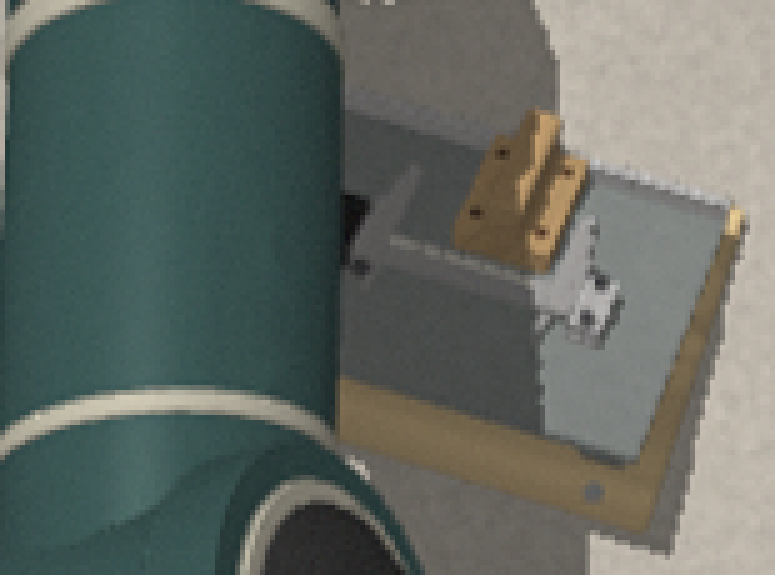

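The crop shows the pull on the bed between the jaws, with its lower end near the ledge at about (540,140). The stop force was mostly normal to the bed, so ledge contact isn't proven. I'll regrip, lift the pull just off the bed, and push it to the ledge.

Run:
```python
from cell import robot,eyes
from h import *
loc=lambda:np.round((np.array(robot.get_ee_pos())-O)@B*1000,1)
F=lambda:np.round(np.array(robot.get_ft_force())@B,1)
robot.move_gripper(.036)
robot.servo_line(list(W(82,-125,130)),speed=.2)
robot.move_to(list(W(32,-30,110)),TP.tolist())
w=eyes.camera("wrist"); cv2.imwrite("pics/w5.png",w["img"])
f=robot.servo_line(list(W(32,-30,31)),speed=.1,max_force=6); print(f,loc(),F())
if not f:
    robot.move_gripper(.005,25); print("grip",robot.get_grip_width(),F())
    robot.servo_line(list(W(32,-30,32.2)),speed=.01); print("lift",loc(),F())
    f=robot.servo_line(list(W(24,-30,32.2)),speed=.012,max_force=5); x=loc(); print("ledge",f,x,F())
    f=robot.servo_line(list(W(x[0],-30,28)),speed=.01,max_force=3); print("down",f,loc(),F())
    robot.move_gripper(.036); print(F(),robot.get_time_s())
    robot.servo_line(list(W(x[0],-30,110)),speed=.12)
    robot.hold(.2)
    w=eyes.camera("wrist"); cv2.imwrite("pics/w6.png",w["img"])
print(robot.get_time_s())
```

```text
False [ 31.8 -30.   31.8] [ 0.  -0.1  0.5]
grip 0.017079230841958754 [ 0.1 -0.2  4.8]
lift [ 32. -30.  32.] [-0.5  0.2 -0.7]
ledge True [ 31.8 -30.   31.8] [2.3 1.4 5.2]
down True [ 31.8 -30.   31.7] [ 1.6 -0.2  6.3]
[ 0.2  0.6 -0.1] 24.5333
25.5917
```

View pics/w6.png

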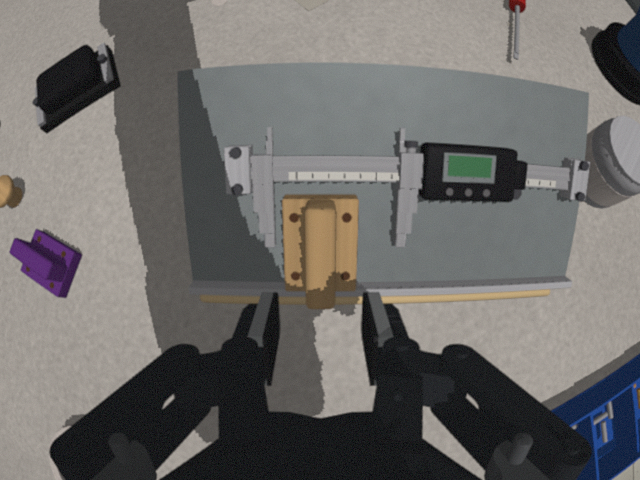

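The wrist view shows the pull seated at the ledge (lower end at row 290), square between the open jaws at columns 268 and 400. Next I close the caliper.

Run:
```python
from cell import robot,eyes
from h import *
loc=lambda:np.round((np.array(robot.get_ee_pos())-O)@B*1000,1)
F=lambda:np.round(np.array(robot.get_ft_force())@B,1)
T=TS[1].tolist()
robot.move_gripper(.06)
robot.move_to(list(W(82,-125,110)),T)
f=robot.servo_line(list(W(82,-125,15)),speed=.1,max_force=8); print(f,loc())
robot.move_gripper(.02,20); print("grip",robot.get_grip_width(),F())
f=robot.servo_line(list(W(82,-105,15)),speed=.03,max_force=12); print("1",f,loc(),F())
if not f:
    f=robot.servo_line(list(W(82,-80,15)),speed=.015,max_force=9); print("2",f,loc(),F(),robot.get_grip_width())
robot.hold(.2); print(loc(),F())
robot.move_gripper(.06); print(robot.get_time_s())
robot.servo_line(list(W(82,loc()[1],110)),speed=.12)
robot.move_to(list(W(32,-60,170)),TP.tolist()); robot.hold(.2)
w=eyes.camera("wrist"); cv2.imwrite("pics/w7.png",w["img"]); print(robot.get_time_s())
```

```text
False [  81.8 -125.    15.8]
grip 0.03570805362405928 [-3.4 -0.1  4.3]
1 False [  81.6 -104.8   15.7] [-3.6 -0.   5.4]
2 True [ 81.6 -93.1  15.6] [-0.7 -1.4  4.8] 0.03518001027664792
[ 81.6 -93.1  15.7] [ 1.9 -2.3  6.6]
31.15
33.7083
```

View pics/w7.png

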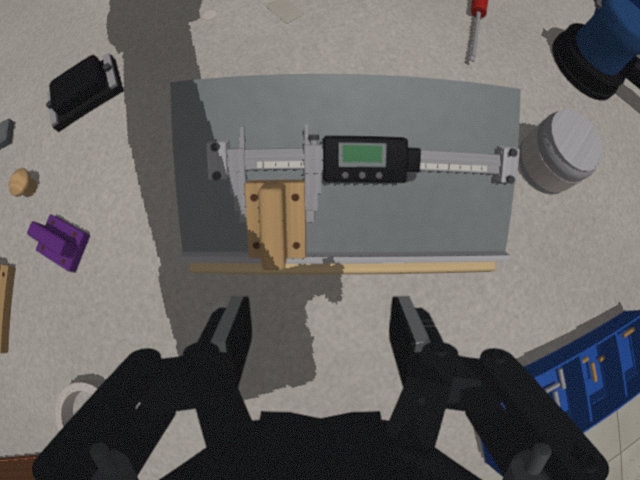

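The wrist view shows both jaws against the base (columns 246 and 305) and the pull still at the ledge. The residual force was small, so I'll push once more to be sure it's firmly shut.

Run:
```python
from cell import robot,eyes
from h import *
loc=lambda:np.round((np.array(robot.get_ee_pos())-O)@B*1000,2)
F=lambda:np.round(np.array(robot.get_ft_force())@B,1)
robot.move_to(list(W(82,-93,110)),TS[1].tolist())
f=robot.servo_line(list(W(82,-93,15)),speed=.1,max_force=8); print(f,loc())
robot.move_gripper(.02,20); print("grip",robot.get_grip_width(),loc(),F())
y=loc()[1]
for i in range(1,9):
    f=robot.servo_line(list(W(82,y+.5*i,15)),speed=.01,max_force=12); fy=F(); print(f,loc(),fy)
    if f or fy[1]<-12: break
robot.servo_line(list(W(82,loc()[1],15)),speed=.01)
robot.move_gripper(.06)
robot.servo_line(list(W(82,loc()[1],120)),speed=.12)
robot.move_to(list(W(32,-60,170)),TP.tolist()); robot.hold(.2)
w=eyes.camera("wrist"); cv2.imwrite("pics/w8.png",cv2.resize(w["img"][100:290,150:420],None,fx=2.9,fy=2.9,interpolation=3)); print(robot.get_time_s())
```

```text
False [ 81.79 -93.03  15.73]
grip 0.03555414822734856 [ 81.6  -92.99  15.65] [-4.1 -1.2  3.7]
False [ 81.62 -92.95  15.66] [-5.5 -3.9  4.3]
False [ 81.64 -92.9   15.66] [-6.  -6.   4.4]
False [ 81.65 -92.88  15.67] [-6.9 -9.   3.5]
False [ 81.69 -92.84  15.64] [ -7.7 -10.5   2. ]
False [ 81.7  -92.8   15.66] [ -9.2 -13.4   2.8]
41.15
```

View pics/w8.png

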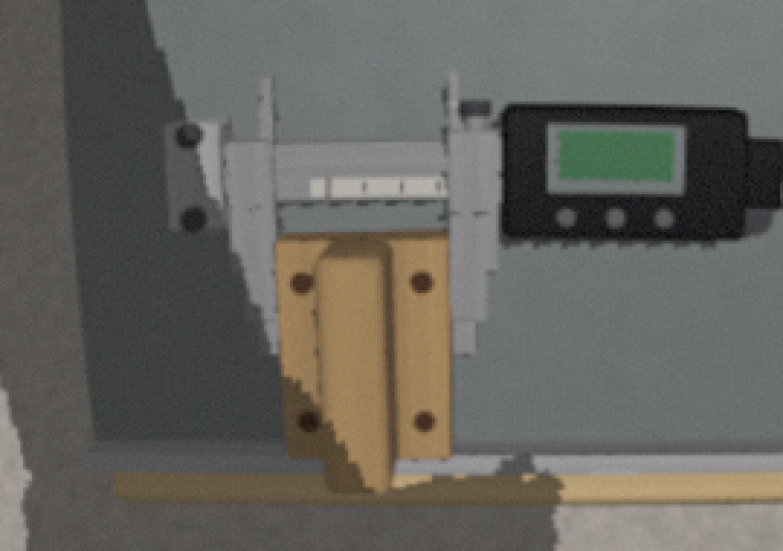

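The close view shows the base between the jaws (275 and 450) with no gap and its lower end on the ledge (row 455). The slider resisted 13 N with only 0.2 mm of movement, so it's shut.

```bash
python3 -c "
from cell import close_job
print(close_job())"
```

```text
the job is handed in; nothing more can be done
None
```

The short pull lies flat on the bed with its lower end at the ledge, the caliper is closed on its base, and I handed the job in at about 41 s with the robot clear; no verdict came back.

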